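# Switch the bench power on with its key

### The arm

A 6-joint arm with a two-finger parallel gripper is mounted at the origin on a cart in front of the work surface, level with it; the furniture and walls round the work are solid. World frame = base frame: x ahead of the robot, y to its left, z up, the work surface at z = 0. Lengths are in m, angles in degrees, forces in N, time in s.
With the tool pointing down it reaches from about 0.25 to 0.725 m from the base axis. Payload 9.7 kg.
Tool frame: the origin (TCP) lies at the very end of the fingers, on their centre line; the grasp point (between the pads) lies 19 mm behind it; z points along the fingers, y is the direction in which the jaws open and shut (so a half turn about z gives the same grasp; the last joint's range is limited). The gripper opens to 85 mm and grips with 20 to 120 N. Pads are 22 mm wide; open, the fingers measure 114 mm over their backs; the gripper's body (76 mm by 85 mm) begins 54 mm behind the grasp point. The pads swing forward as they close: fully open they stand 13 mm farther back than shut.
Start: joints at [-73.969, 4.979, 10.078, 95.1, 0, 90], TCP at [0.152, -0.529, 0.231] pointing down, gripper open.
Joint ranges: [-179.16, 179.16], [-48.56, 103.87], [-65.8, 70.77], [-126.05, 130.52], [-82.76, 87.17], [-180, 180]. Speed limits (degrees/s): [127.2, 127.2, 147.25, 180, 180, 180].

### API

Orientations are given as [roll, pitch, yaw] about the fixed x, y, z axes, in that order (R = Rz(yaw) Ry(pitch) Rx(roll)).
In Python, from workcell import bot gives the robot as it stands. The module is installed in compiled form; this text tells all that it offers.
- The arm moves only by the tool arm_command, never from a script. Its argument "increments" is a list of rows, each a list of 7 numbers: the gripper command: -1 is fully open, 1 is shut, values between are in proportion, then the shift along the tool's x, y, z in cm, then the turn, a rotation vector about the tool's x, y, z in degrees. In form: [[gripper, x, y, z, rx, ry, rz], ...]. A call has 1 to 10 rows; each row shifts and turns the commanded pose from where the row before left it, along the tool's axes as they then stand; what a row does not reach is not made up. A row lasts 1/8 s, in which the tool goes at most 62.5 mm and 10.7 degrees, less where a joint would pass 70% of its speed; a pose out of reach is approached as far as the arm can. A call is refused whole if a number of a shift passes 6.25 or a number of a turn 10.7, either way. A call with a gripper value outside its range is refused whole. The fingers move at their own pace and stop on an object; "grip_force" is the grip in N (left out, the last holds). Time passes only in rows, so rows that do not move let the fingers close. It gives the time, the measured TCP pose, the force and the opening at its end, in the units of the state.
- bot.get_obs(): the state, without advancing time (a new reading comes with each control period).
- bot.camera(name): name is "side" or "top"; returns a dict with "color" (384x512x3 uint8, red, green, blue), "fx", "fy", "cx", "cy" (pixels), "k1" (the pictures are not rectified: a ray, as slopes to the right and down, at radius r is drawn at 1 + k1 r^2 times it, then the intrinsics apply), "origin" and "attitude" of the camera in the world. Camera axes: x right, y up, looking along -z (the intrinsics and any distortion apply to the point x, -y, -z); pixel columns grow to the right and rows downward; lengths in m; the calibration is good to about 2 mm. A picture is of the moment at which its call begins. There is no depth.
- bot.job_done(): hands the job in, once; it reports no verdict.
The state is a dict: "time": time; "q": joint angles; "qd": joint speeds; "joint_efforts": joint torques, N m; "ee_pos": TCP position; "tcp_rot": TCP orientation; "wrist_force": force on the tool from outside, world axes, zero at the start; "torque": the same for the moment, N m; "opening": finger opening in m.
Only numpy, scipy, OpenCV 4.12 (cv2) and the standard library are available. Lean on these libraries where they do the work, as an engineer would, in place of code of your own. Each camera call takes 0.05 s, during which the arm holds its last target. There are 200 camera calls.

### The job

Switch the bench power on: take the black-handled key out of the slot in the wooden block, insert it into the key switch on top of the grey supply box until its collar sits on the face plate, and turn it clockwise all the way to on. Leave the key in the switch, and do not knock over the glue bottle that stands nearest to the block.

Things in the scene. Friction and masses are not known exactly. Their poses are not given: they have to be found in the camera images.
- key_grip (a point): Middle of the black handle of the loose key (120 g). Key axes: z up the shank to the handle, x along the width of handle and lugs, y through the thickness. Handle 56 mm wide (x), 9.5 mm thick (y), from 20 mm below to 32 mm above this point; grip it across y. Collar, 26 mm across: underside 32 mm below. Half a turn about z gives the same key.
- key_tip (a point): Lower end of the key, 58 mm below the handle's middle. The round shank is 12 mm thick; at its end stand two lugs, together 30 mm wide (x), 7 mm thick (y), from this point up to 16 mm above it, tapered over the lowest 4 mm. The lugs, seen from the handle, lie in the handle's plane.
- key_slot (a point): Top of the slot in the fixed wooden block (120 x 56 mm, 36 mm high) in which the key starts, upright, its collar resting on the block: lift it straight up. x along the block. Three steel punches, at most 15 mm high, stand 68 mm from here in +x.
- keyhole (a point): Centre of the keyhole, on top of the switch's face plate, 88 mm above the table; axes of the box: z up, x to its rear. Slot 33 mm long (x), 10 mm wide (y), round middle 15 mm; it does not turn: the key goes in with its lugs along x. The plate is 6 mm thick; the key turns only when its lugs are below it. Fully home, the collar rests on the plate, the handle's middle 32 mm above here.
- supply_box: The fixed grey supply box, 150 mm (x) by 200 mm (y), cover 82 mm high; origin under its centre; x to its rear, z up. The keyhole is at x -25, y -45 mm. A small lamp at x -50, y 50 mm is 97 mm high. On the square face plate (64 mm) a dot marks off, a bar 60 degrees clockwise from it on.
- key_switch (a joint): Angle of the switch's rotor under the plate, turned by the key's lugs: 0 = off (start), grows as the key turns clockwise seen from above, to a stop at 1.05 rad = on. Friction about 0.08 N m, no spring: it stays where it is left. The lugs have some 0.1 rad of play in it, so the key itself turns up to about 1.15 rad.
- glue_bottle_mid (a point): Middle (70 mm up) of a white glue bottle with a red cap, 57 mm in diameter and 139 mm high, standing loose behind the block (others stand at the back of the table). z is its own upward axis.
Mind the look-alikes: they are no part of the job. Of the things shaped like the part that bears key_grip, the black one is meant.

How it is judged (in metres and radians):
On the way:
1. the key is in the switch down to its collar, before the switch is fully turned (z of key_grip in the frame of keyhole between 0.025 and 0.037 m and horizontal distance between key_grip and keyhole below 0.008 m and angle between key_grip's own z axis and vertical below 0.12 rad and value of joint key_switch below 0.8 rad), for 0.1 s.
At the end, for the whole second after the job is handed in: The key stands in the switch with its collar on the face plate (handle's middle 25 to 37 mm above the plate and within 8 mm of the keyhole's axis, upright to 0.12 rad), the switch is turned clockwise to on (at least 0.93 of its 1.05 rad) and at rest, and the key is released (z of key_grip in the frame of keyhole between 0.025 and 0.037 m and horizontal distance between key_grip and keyhole below 0.008 m and angle between key_grip's own z axis and vertical below 0.12 rad and value of joint key_switch above 0.93 rad and velocity of joint key_switch between -0.1 and 0.1 rad/s); the robot touches nothing.
It fails at once if the glue bottle is knocked over (angle between glue_bottle_mid's own z axis and vertical above 0.6 rad).
It also fails if it takes over 42 s, if anything falls off the work surface, if the arm or the gripper's body presses on something with over 40 N, if the wrist force passes 120 N, or if a joint passes its speed limit or range.

## Working session

There is one attempt and no reset: what is moved stays moved. The work goes in short steps, Python scripts to look and compute and a tool call to move; the robot and the scene stay as the last step left them, time stands still between calls to the robot, and variables do not carry over. Pictures are saved under pics/ and viewed, about 8 in all and at most 12, crops included, and the job is handed in when it is done.

Besides the shell and the picture viewer there is one more tool, called after "Request:" as a command line: name --pt "numbers of a row" for each row, then --argument value for the rest. arm_command: Moves the arm, as the interface text tells. Its arguments: {"type":"object","properties":{"increments":{"type":"array"},"grip_force":{"type":"number"}},"required":["increments"]}

```bash
mkdir -p pics; cat > h.py <<'E'
import numpy as np, cv2
from workcell import bot
from scipy.spatial.transform import Rotation as R
def att(c):
    a=np.array(c["attitude"],float)
    if a.shape==(3,3): return a
    if a.size==4: return R.from_quat(a).as_matrix()
    return R.from_euler('xyz',a,degrees=True).as_matrix()
def ray(c,u,v):
    K=np.array([[c["fx"],0,c["cx"]],[0,c["fy"],c["cy"]],[0,0,1.]])
    p=cv2.undistortPoints(np.array([[[u,v]]],float),K,np.array([c["k1"],0,0,0.]))[0,0]
    return np.array(c["origin"]),att(c)@np.array([p[0],-p[1],-1.])
def onz(c,u,v,z):
    o,d=ray(c,u,v); return o+d*(z-o[2])/d[2]
def proj(c,P):
    p=att(c).T@(np.array(P)-np.array(c["origin"])); x,y=p[0]/-p[2],-p[1]/-p[2]
    s=1+c["k1"]*(x*x+y*y); return np.array([c["cx"]+c["fx"]*x*s,c["cy"]+c["fy"]*y*s])
def save(c,n): cv2.imwrite("pics/"+n,c[:,:,::-1])
E
python3 - <<'E'
from h import *
a=[]
for n in("top","side"):
    c=bot.camera(n); print({k:v for k,v in c.items() if k!="color"}); np.save(n,c["color"]); save(c["color"],n+"0.png")
print(bot.get_obs())
E
```

```text
{'fx': 462.0552139966657, 'fy': 462.0552139966657, 'cx': 258.23241448332016, 'cy': 185.16700883608362, 'k1': 0.04589988853451023, 'origin': array([ 0.42722879, -0.20443874,  1.12350009]), 'attitude': array([  7.98122192,  -0.88947438, -88.76841265])}
{'fx': 381.53763035983405, 'fy': 381.53763035983405, 'cx': 256.27202265065705, 'cy': 190.96598263653902, 'k1': 0.03468534247167525, 'origin': array([ 0.29706948, -0.77779481,  0.6420897 ]), 'attitude': array([ 48.4716329 ,  -1.20445095, -23.56315655])}
{'time': 0.1, 'q': array([-7.39704089e+01,  5.00972684e+00,  1.00385664e+01,  9.50992952e+01,
        3.93373881e-04,  8.99984357e+01]), 'qd': array([ 0.0389795 , -0.04756905,  0.14043997,  0.01500406,  0.11397576,
       -0.01840004]), 'joint_efforts': array([ 1.71218337e-03, -5.21561623e+01,  4.65654445e+01,  1.60227797e-02,
        4.35744948e-05, -1.32918862e-05]), 'ee_pos': array([ 0.15181908, -0.5284188 ,  0.23063307]), 'tcp_rot': array([-1.79929544e+02, -3.95297164e-04,  1.60311549e+01]), 'wrist_force': array([-0.71310319, -0.68091743,  0.29775457]), 'torque': array([ 0.01997271, -0.07555399,  0.04379786]), 'opening': 0.08537768746900086}
```

View pics/top0.png

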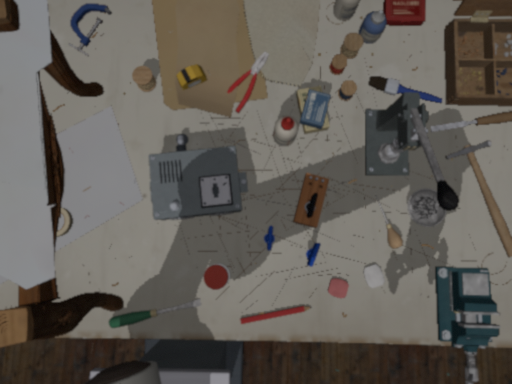

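View pics/side0.png

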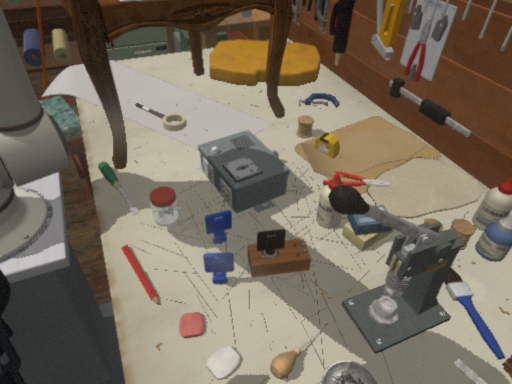

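Candidates for the key:
- Black handle in the wooden block: side (270,240), top (312,205). This matches the description.
- Blue keys: side (218,225) and (218,263), top (269,237) and (313,254). Look-alikes.
- Black knob of the press: side (350,198). Not a key.

I'll check the choice in one close crop.

```bash
python3 - <<'E'
from h import *
t=np.load("top.npy"); s=np.load("side.npy")
a=cv2.resize(t[130:240,145:335],None,fx=4,fy=4,interpolation=cv2.INTER_CUBIC)  # 760x440
a=np.clip(a*1.6,0,255).astype(np.uint8)
save(a,"c1.png")
b=cv2.resize(s[120:285,190:350],None,fx=3.6,fy=3.6,interpolation=cv2.INTER_CUBIC)
save(np.clip(b*1.6,0,255).astype(np.uint8),"c2.png")
E
```

```text
(no output)
```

View pics/c1.png

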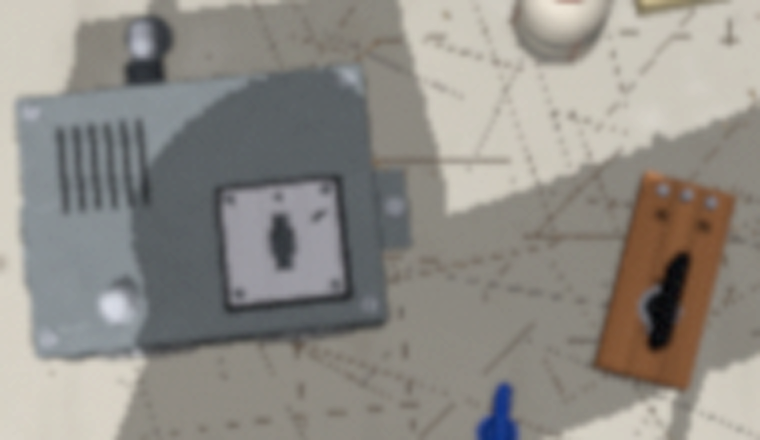

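View pics/c2.png

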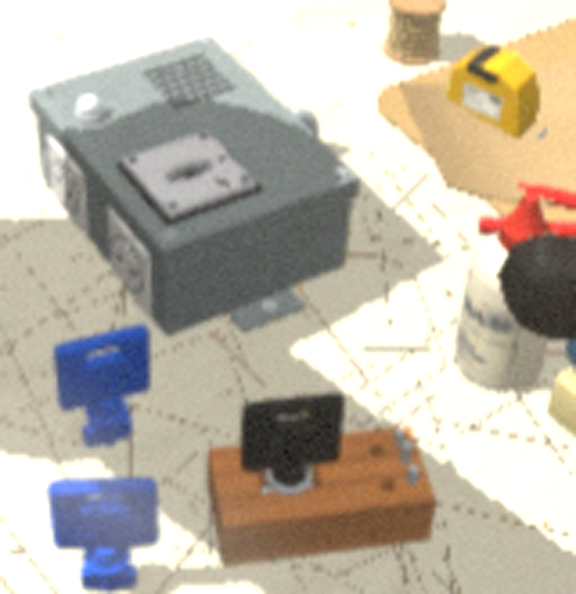

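The black key stands in the block: crop 2 shows its handle corners at about (243,402), (343,394), (340,460) and (243,468). In crop 1 the plate corners are (218,188), (340,177), (350,297) and (228,310), with the dot up at (278,197) and the bar clockwise at (318,215). The glue bottle sits behind, at crop 1 (565,15).

```bash
python3 - <<'E'
from h import *
ct=bot.camera("top"); cs=bot.camera("side")
T=lambda p:((p[0]+.5)/4-.5+145,(p[1]+.5)/4-.5+130)
S=lambda p:((p[0]+.5)/3.6-.5+190,(p[1]+.5)/3.6-.5+120)
P=np.array([onz(ct,*T(p),.088)[:2] for p in[(218,188),(340,177),(350,297),(228,310)]])
print("plate T",P.mean(0),"hole T",onz(ct,*T((284,242)),.088)); 
for a,b in((3,0),(2,1)): d=P[a]-P[b]; print("len",np.hypot(*d),"yaw x",np.degrees(np.arctan2(-d[1],-d[0])))
for a,b in((1,0),(2,3)): d=P[b]-P[a]; print("len",np.hypot(*d),"yaw y",np.degrees(np.arctan2(-d[0],d[1])))
Q=np.array([onz(cs,*S(p),.088)[:2] for p in[(120,165),(196,134),(260,186),(172,220)]])
print("plate S",Q.mean(0), "hole S",onz(cs,*S((190,171)),.088))
# block top
B=np.array([onz(ct,*T(p),.036)[:2] for p in[(645,175),(734,193),(688,390),(597,365)]])
print("block T",B.mean(0)); 
for a,b in((3,0),(2,1)): d=B[b]-B[a]; print("len",np.hypot(*d),"yaw",np.degrees(np.arctan2(d[1],d[0])))
# handle
t=ct["color"]; g=t[185:225,295:330].astype(int)
m=((g.max(2)<45)).astype(np.uint8); n,l,st,ce=cv2.connectedComponentsWithStats(m); i=1+st[1:,4].argmax(); print(st[i],ce[i])
c=ce[i]+[295,185]; print("handle T",onz(ct,*c,.074))
s=cs["color"][225:255,250:295].astype(int); m=(s.max(2)<70).astype(np.uint8); n,l,st,ce=cv2.connectedComponentsWithStats(m); i=1+st[1:,4].argmax(); print(st[i],ce[i])
c2=ce[i]+[250,225]; print("handle S blob",onz(cs,*c2,.070)," corners",onz(cs,*S((292,431)),.074))
a,b=[onz(cs,*S(p),.1) for p in((243,402),(343,394))]; print("handle top edge",a,b,(a+b)/2,np.hypot(*(b-a)[:2]),"yaw",np.degrees(np.arctan2((b-a)[1],(b-a)[0])))
print("bottle",onz(ct,288,124,.139), onz(cs,*S((505,375)),0))
o=bot.get_obs();print(o['time'],o['ee_pos'])
E
```

```text
plate T [ 0.55877074 -0.12159188] hole T [ 0.55917647 -0.12153819  0.088     ]
len 0.06955604485489587 yaw x 6.862621634173466
len 0.06859983384177289 yaw x 6.419743181468768
len 0.06917355832933357 yaw y 6.620527134446327
len 0.06864592148217787 yaw y 7.418494200540367
plate S [ 0.55795632 -0.12253441] hole S [ 0.5615238  -0.11896321  0.088     ]
block T [ 0.54843354 -0.34414653]
len 0.1172237308268009 yaw -13.552069388797975
len 0.12082421082755644 yaw -12.926098259806889
[ 12   8  11  25 150] [16.3  20.12]
handle T [ 0.53159791 -0.33966641  0.074     ]
[  7   5  28  25 570] [20.4        15.75263158]
handle S blob [ 0.53299024 -0.33666086  0.07      ]  corners [ 0.53350628 -0.33675444  0.074     ]
handle top edge [ 0.50724144 -0.32854821  0.1       ] [ 0.55911777 -0.34372783  0.1       ] [ 0.5331796  -0.33613802  0.1       ] 0.05405159111309156 yaw -16.31008788862176
bottle [ 0.70251149 -0.27909822  0.139     ] [ 0.71185065 -0.28867378  0.        ]
0.2 [ 0.15184094 -0.52845562  0.23084055]
```

Request:
arm_command --pt "0 5.98 -1.11 0 0 0 0" --pt "0 5.98 -1.11 0 0 0 0" --pt "0 5.98 -1.11 0 0 0 0" --pt "0 5.98 -1.11 0 0 0 0" --pt "0 5.98 -1.11 0 0 0 0" --pt "0 5.98 -1.11 0 0 0 0" --pt "0 5.98 -1.11 0 0 0 0" --pt "0 0 0 0 0 0 10" --pt "0 0 0 0 0 0 10" --pt "0 0 0 0 0 0 10" --grip_force 60

```text
time: 1.45
ee_pos: [0.533, -0.3381, 0.2308]
tcp_rot: [-180.0, 0.0, -14.3]
wrist_force: [0.1, -0.1, -0.1]
opening: 0.0427
```

```bash
python3 - <<'E'
from h import *
o=bot.get_obs();print(o)
E
```

```text
{'time': 1.45, 'q': array([-3.23874058e+01,  1.66927857e+01,  2.35424852e+01,  9.68938685e+01,
       -1.44155160e-03,  1.61880923e+02]), 'qd': array([-3.45901577e-01, -3.36033972e-01, -3.05111001e-02,  2.27858742e-02,
       -2.30932949e-02,  7.94039846e+01]), 'joint_efforts': array([ 3.82498875e-01, -6.41638970e+01,  4.62037790e+01, -2.32066610e-03,
        9.40998463e-03, -2.30799615e+00]), 'ee_pos': array([ 0.53295125, -0.33806533,  0.2308137 ]), 'tcp_rot': array([-1.79987634e+02,  4.24270743e-02, -1.42683236e+01]), 'wrist_force': array([ 0.09897313, -0.09309698, -0.11420708]), 'torque': array([-0.01240858,  0.01548527,  0.0648487 ]), 'opening': 0.04267816402422322}
```

Request:
arm_command --pt "0 0 0 0 0 0 -10" --pt "0 0 0 0 0 0 -10" --pt "0 0 0 0 0 0 -10" --pt "0 0 0 0 0 0 -10" --pt "0 0 0 0 0 0 -10" --pt "0 0 0 0 0 0 -10" --pt "0 0 0 0 0 0 -10" --pt "0 0 0 0 0 0 -10" --pt "0 0 0 0 0 0 -10" --pt "0 0 0 0 0 0 -10"

```text
time: 2.7
ee_pos: [0.5327, -0.3383, 0.2309]
tcp_rot: [-180.0, -0.0, 86.4]
wrist_force: [-0.4, -0.7, 0.6]
opening: 0.0427
```

Request:
arm_command --pt "0 0 0 0 0 0 -10" --pt "0 0 0 0 0 0 -10" --pt "0 0 0 0 0 0 -10" --pt "0 0 0 0 0 0 -10" --pt "0 0 0 0 0 0 -10" --pt "0 0 0 0 0 0 -10" --pt "0 0 0 0 0 0 -10" --pt "0 0 0 0 0 0 -10" --pt "0 0 0 5 0 0 0" --pt "0 0 0 5 0 0 0"

```text
time: 3.95
ee_pos: [0.533, -0.3385, 0.1302]
tcp_rot: [-180.0, 0.1, 166.0]
wrist_force: [-0.4, -0.9, -1.0]
opening: 0.0428
```

```bash
python3 - <<'E'
from h import *
o=bot.get_obs();print(o['time'],o['q'],o['ee_pos'],o['tcp_rot'])
a=bot.camera("side")["color"][150:290,190:350];b=bot.camera("top")["color"][150:250,265:365]
a=cv2.resize(a,None,fx=2.4,fy=2.4,interpolation=cv2.INTER_CUBIC);b=cv2.resize(b,(336,336),interpolation=cv2.INTER_CUBIC)
save(np.clip(np.hstack([a,b])*1.5,0,255).astype(np.uint8),"c3.png")
E
```

```text
3.95 [-3.24171697e+01  1.52939462e+01  1.06868603e+01  8.53241936e+01
 -7.57401697e-04 -1.84518094e+01] [ 0.53296177 -0.33845636  0.13023479] [-1.79977531e+02  6.49478511e-02  1.66034652e+02]
```

View pics/c3.png

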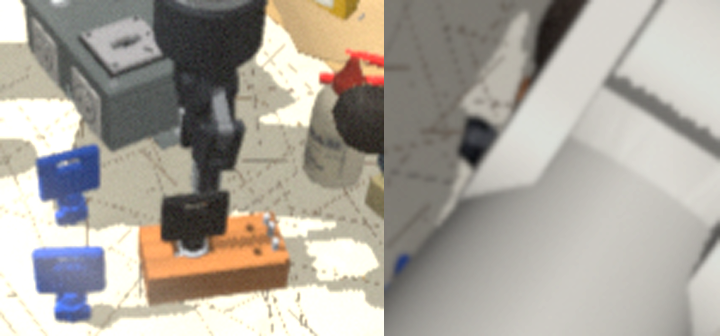

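```bash
python3 - <<'E'
from h import *
c=bot.camera("side"); o=bot.get_obs(); Rm=R.from_euler('xyz',o['tcp_rot'],degrees=True).as_matrix()
for y in(0,.021,-.021,.05,-.05):
  for z in (0,-.04): print(y,z,((proj(c,o['ee_pos']+Rm@[0,y,z])-[190,150]+.5)*2.4).round())
print("key mid pred",((proj(c,[.533,-.338,.074])-[190,150]+.5)*2.4).round())
E
```

```text
0 0 [196. 170.]
0 -0.04 [199. 133.]
0.021 0 [191. 151.]
0.021 -0.04 [193. 114.]
-0.021 0 [201. 190.]
-0.021 -0.04 [205. 153.]
0.05 0 [184. 127.]
0.05 -0.04 [186.  90.]
-0.05 0 [209. 219.]
-0.05 -0.04 [213. 181.]
key mid pred [195. 217.]
```

The near fingertip, predicted at (201,190), shows at about (205,190). The handle middle, predicted at (195,217), shows at (195,215). I go down and grip.

Request:
arm_command --pt "0 0 0 2.6 0 0 0" --pt "0 0 0 2.5 0 0 0" --pt "0 0 0 2.5 0 0 0" --pt "0 0 0 0 0 0 0" --pt "1 0 0 0 0 0 0" --pt "1 0 0 0 0 0 0" --pt "1 0 0 0 0 0 0" --pt "1 0 0 0 0 0 0" --grip_force 60

```text
time: 5.1
ee_pos: [0.5337, -0.339, 0.0576]
tcp_rot: [-179.9, 0.2, 166.0]
wrist_force: [-0.9, -0.2, 6.3]
opening: 0.009
```

Request:
arm_command --pt "1 0 0 0 0 0 0" --pt "1 0 0 -0.7 0 0 0" --pt "1 0 0 -0.7 0 0 0" --pt "1 0 0 -0.7 0 0 0" --pt "1 0 0 0 0 0 0"

```text
time: 5.72
ee_pos: [0.5331, -0.3385, 0.0771]
tcp_rot: [-180.0, 0.1, 166.0]
wrist_force: [0.6, 0.4, -0.7]
opening: 0.0089
```

Request:
arm_command --pt "1 0 0 -3.5 0 0 0" --pt "1 0 0 -3.5 0 0 0" --pt "1 0 0 -3.5 0 0 0" --pt "1 0.55 4.34 0 0 0 0" --pt "1 0.55 4.34 0 0 0 0" --pt "1 0.55 4.34 0 0 0 0" --pt "1 0.55 4.34 0 0 0 -7" --pt "1 0 0 0 0 0 -7" --pt "1 0 0 0 0 0 -7" --pt "1 0 0 0 0 0 0"

```text
time: 6.98
ee_pos: [0.5533, -0.1644, 0.1811]
tcp_rot: [180.0, -0.0, -173.0]
wrist_force: [0.1, -0.3, -1.4]
opening: 0.0092
```

```bash
python3 - <<'E'
from h import *
o=bot.get_obs();print(o['time'],o['q'],o['ee_pos'],o['tcp_rot'],o['wrist_force'],o['opening'])
c=bot.camera("side")["color"];np.save("s2",c)
a=c[85:215,180:300]
a=cv2.resize(a,None,fx=4.6,fy=4.6,interpolation=cv2.INTER_CUBIC)
save(np.clip(a*1.5,0,255).astype(np.uint8),"c4.png")
E
```

```text
6.975 [-1.65470761e+01  7.98737656e+00  7.79656291e+00  8.98258013e+01
 -6.45344046e-04 -2.35470092e+01] [ 0.55326411 -0.16438223  0.18109653] [ 1.79993954e+02 -1.54892923e-02 -1.73000066e+02] [ 0.13860447 -0.29606772 -1.39331878] 0.009164637338882004
```

View pics/c4.png

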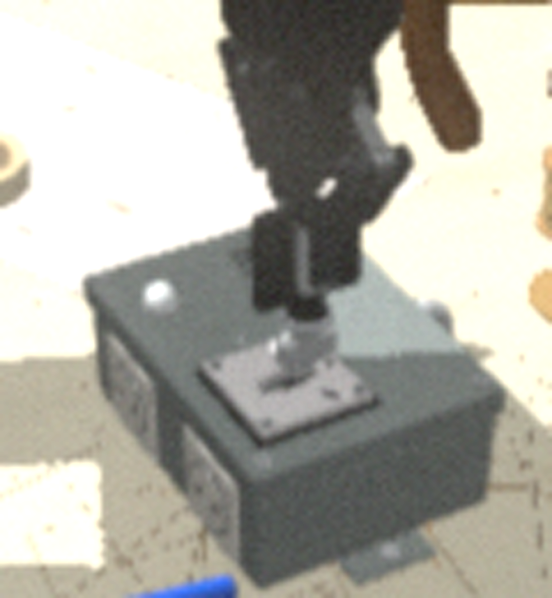

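The key is held upright. Its handle spans about (253..360, 210..310), with the collar below at (310,325) and the lugs at about (290,360). The plate is just beyond. I work out the key's offset in the hand and the remaining shift.

```bash
python3 - <<'E'
from h import *
c=bot.camera("side"); o=bot.get_obs(); Rm=R.from_euler('xyz',o['tcp_rot'],degrees=True).as_matrix()
px=lambda P:((proj(c,P)-[180,85]+.5)*4.6).round(1)
for n,p in dict(mid=(0,0,-.0115),tl=(.028,0,-.0435),tr=(-.028,0,-.0435),bl=(.028,0,.0085),br=(-.028,0,.0085),col=(0,0,.0205),tip=(0,0,.0465),tipl=(.015,0,.0465),tipr=(-.015,0,.0465)).items():
  print(n,px(o['ee_pos']+Rm@np.array(p)))
for P in([.559,-.1215,.088],): print("hole",px(P))
E
```

```text
mid [309.5 259.4]
tl [253.7 215.3]
tr [364.5 182.5]
bl [255.6 312.9]
br [361.6 279. ]
col [309.2 317. ]
tip [309.  361.6]
tipl [281.2 370.9]
tipr [336.3 352.3]
hole [286.7 384.1]
```

Request:
arm_command --pt "1 -0.55 2.1 0 0 0 0" --pt "1 -0.55 2.1 0 0 0 0" --pt "1 0 0 0 0 0 0"

```text
time: 7.45
ee_pos: [0.5593, -0.1198, 0.1813]
tcp_rot: [180.0, 0.0, -172.9]
wrist_force: [0.0, -0.7, -1.6]
opening: 0.0085
```

```bash
python3 - <<'E'
from h import *
o=bot.get_obs();print(o['time'],o['ee_pos'],o['tcp_rot'])
cs=bot.camera("side");c=cs["color"];ct=bot.camera("top")
Rm=R.from_euler('xyz',o['tcp_rot'],degrees=True).as_matrix()
a=c[95:205,195:295]
a=cv2.resize(a,None,fx=5.4,fy=5.4,interpolation=cv2.INTER_CUBIC)
a=np.clip(a*1.6,0,255).astype(np.uint8)
save(a,"c5.png")
px=lambda P:((proj(cs,P)-[195,95]+.5)*5.4).round(1)
for n,p in dict(mid=(0,0,-.0115),bl=(.028,0,.0085),br=(-.028,0,.0085),col=(0,0,.0205),tip=(0,0,.0465),tipl=(.015,0,.0465),tipr=(-.015,0,.0465)).items():
  print(n,px(o['ee_pos']+Rm@np.array(p)))
print("hole",px([.559,-.1215,.088]))
E
```

```text
7.45 [ 0.55926537 -0.11979338  0.18130446] [ 1.79979956e+02  3.12136596e-03 -1.72930152e+02]
mid [253.5 188.3]
bl [192.8 249.1]
br [313.  212.1]
col [253.8 254.9]
tip [254.1 306.6]
tipl [222.7 316.8]
tipr [285.2 296.5]
hole [255.6 396.9]
```

View pics/c5.png

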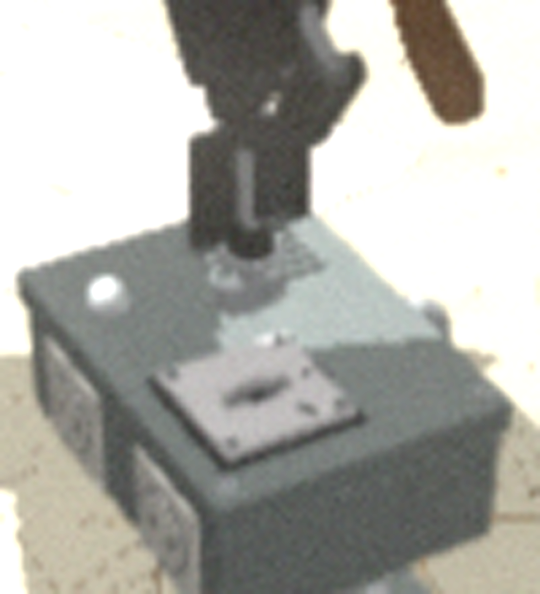

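```bash
python3 - <<'E'
from h import *
cs=bot.camera("side")
for nm,im in(("first",np.load("side.npy")),("now",cs["color"])):
    g=cv2.cvtColor(im,cv2.COLOR_RGB2GRAY).astype(float)
    r=g[162:173,232:254]; print(nm); print(r.astype(int))
    pl=np.percentile(r,70); w=np.clip(pl-15-r,0,None); v,u=np.mgrid[162:173,232:254]
    cu,cv_=(w*u).sum()/w.sum(),(w*v).sum()/w.sum(); print(pl,cu,cv_,onz(cs,cu,cv_,.088))
    m=(r<pl-25).astype(np.uint8); n,l,st,ce=cv2.connectedComponentsWithStats(m); i=1+st[1:,4].argmax(); print(st[i],ce[i]+[232,162],onz(cs,*(ce[i]+[232,162]),.088))
P=[.559,-.1215,.088]
for a in((.002,0),(0,.002)): print(proj(cs,[P[0]+a[0],P[1]+a[1],P[2]])-proj(cs,P))
E
```

```text
first
[[120 118 121 122 121 119 122 121 125 123 120 122 124 120 120 121 120 119
  117 115 109  89]
 [121 121 122 120 121 121 121 120 121 121 118 118 119 117 117 117 118 118
  109  94  98 101]
 [120 119 124 122 120 121 121 119 119 115 114 108 109 106 103 100 107 116
  108  92 104 115]
 [122 121 121 121 120 118 116 112 108 103  96  92  93  91  84  85  96 112
  116 108 121 116]
 [121 120 120 118 118 114 105  96  92  84  77  74  72  78  71  82  95 112
  120 121 119 120]
 [119 118 118 116 111 101  90  79  78  65  58  58  64  68  82  99 105 118
  120 119 116 115]
 [120 121 121 114  95  87  81  70  66  62  51  55  75  89 105 117 119 119
  115 119 118 119]
 [120 122 119 115  96  83  74  79  88  81  79  93 103 110 117 121 121 111
  103 109 108 118]
 [123 121 121 117 110  95  98 107 106 109 108 115 118 118 118 117 119 111
   93  83  86 102]
 [120 120 121 121 116 116 118 115 120 119 119 118 121 118 121 118 122 119
  109  97  94  94]
 [121 122 119 122 120 121 119 122 119 120 120 119 121 122 122 121 118 120
  116 117 114 105]]
120.0 243.10123647604328 167.26275115919628 [ 0.562839   -0.12000451  
[... 652 characters left out ...]
119]
 [119 120 118 114  93  85  78  70  67  53  46  55  77  83 104 114 118 117
  119 119 120 121]
 [119 117 120 115  98  79  75  84  87  83  77  91 107 109 118 119 119 115
  103 102 112 119]
 [118 121 121 117 110  97 102 107 111 107 106 116 117 121 120 120 118 116
   91  82  87 101]
 [120 118 120 121 119 114 120 117 120 120 119 120 121 120 120 117 122 118
  104  99  93  93]
 [118 118 121 121 121 120 118 120 120 121 120 117 122 121 120 122 122 120
  117 116 110 103]]
119.69999999999999 243.13085033755593 167.26238337252522 [ 0.56290409 -0.12002931  0.088     ]
[ 4  3 13  5 41] [242.09756098 167.07317073] [ 0.56092185 -0.11844933  0.088     ]
[ 0.79041412 -0.19733283]
[-0.31822143 -0.48771681]
```

Request:
arm_command --pt "1 -0.2 0.11 1.5 0 0 0" --pt "1 0 0 1.5 0 0 0" --pt "1 0 0 1.0 0 0 0" --pt "1 0 0 0 0 0 0"

```text
time: 8.1
ee_pos: [0.5603, -0.1202, 0.1399]
tcp_rot: [180.0, -0.1, -173.0]
wrist_force: [0.6, 0.2, -0.8]
opening: 0.0088
```

```bash
python3 - <<'E'
from h import *
o=bot.get_obs();print(o['time'],o['ee_pos'],o['tcp_rot'],o['wrist_force'])
cs=bot.camera("side");c=cs["color"]
Rm=R.from_euler('xyz',o['tcp_rot'],degrees=True).as_matrix()
a=c[125:185,210:280]
a=cv2.resize(a,None,fx=8,fy=8,interpolation=cv2.INTER_CUBIC)
a=np.clip(a*1.8,0,255).astype(np.uint8)
save(a,"c6.png")
px=lambda P:((proj(cs,P)-[210,125]+.5)*8).round(1)
for n,p in dict(mid=(0,0,-.0115),bl=(.028,0,.0085),br=(-.028,0,.0085),col=(0,0,.0205),tip=(0,0,.0465),tipl=(.015,0,.0465),tipr=(-.015,0,.0465)).items():
  print(n,px(o['ee_pos']+Rm@np.array(p)))
print("hole",px([.561,-.1185,.088]))
E
```

```text
8.1 [ 0.56026546 -0.12018433  0.13993625] [ 1.79961188e+02 -1.13525628e-01 -1.72985015e+02] [ 0.64848737  0.19200138 -0.84952706]
mid [260.2 165.6]
bl [173.  252.1]
br [345.4 196.4]
col [260.4 258. ]
tip [260.5 329.8]
tipl [215.3 345.1]
tipr [305.1 314.8]
hole [261.1 340.6]
```

View pics/c6.png

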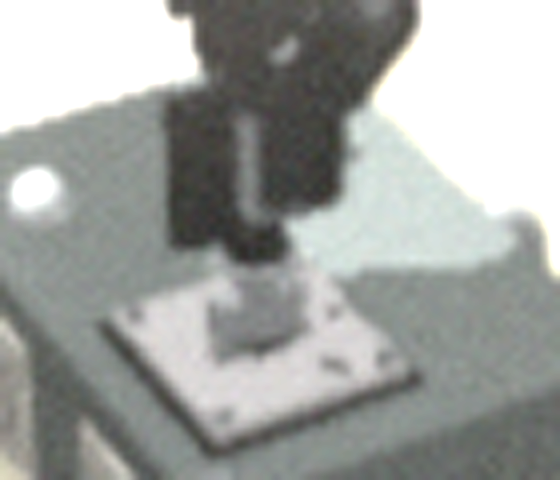

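Request:
arm_command --pt "1 -0.05 0.1 0.4 0 0 0" --pt "1 0 0 0.4 0 0 0" --pt "1 0 0 0.4 0 0 0" --pt "1 0 0 0 0 0 0"

```text
time: 8.65
ee_pos: [0.5611, -0.1191, 0.1289]
tcp_rot: [180.0, -0.0, -173.0]
wrist_force: [0.1, -0.5, -1.6]
opening: 0.0084
```

Request:
arm_command --pt "1 0 0 0.5 0 0 0" --pt "1 0 0 0.5 0 0 0" --pt "1 0 0 0 0 0 0"

```text
time: 9.02
ee_pos: [0.561, -0.1191, 0.1187]
tcp_rot: [180.0, -0.1, -173.0]
wrist_force: [0.2, 0.4, -1.5]
opening: 0.0086
```

Request:
arm_command --pt "1 0 0 0.4 0 0 0" --pt "1 0 0 0.4 0 0 0" --pt "1 0 0 0.3 0 0 0" --pt "1 0 0 0 0 0 0" --pt "1 0 0 0 0 0 0"

```text
time: 9.65
ee_pos: [0.5613, -0.1191, 0.1096]
tcp_rot: [-180.0, 0.1, -173.0]
wrist_force: [-4.4, 0.3, 8.1]
opening: 0.0086
```

The collar has seated: about 8 N of contact at z 0.110, where 0.1085 was expected. I turn clockwise.

Request:
arm_command --pt "1 0 0 -0.1 0 0 0" --pt "1 0 0 0 0 0 6" --pt "1 0 0 0 0 0 8" --pt "1 0 0 0 0 0 8" --pt "1 0 0 0 0 0 8" --pt "1 0 0 0 0 0 8" --pt "1 0 0 0 0 0 8" --pt "1 0 0 0 0 0 8" --pt "1 0 0 0 0 0 6" --pt "1 0 0 0 0 0 0"

```text
time: 10.9
ee_pos: [0.5612, -0.1195, 0.1096]
tcp_rot: [-180.0, 0.0, 127.1]
wrist_force: [-2.9, -1.5, 4.4]
opening: 0.0087
```

```bash
python3 - <<'E'
from h import *
o=bot.get_obs();print(o['time'],o['q'],o['ee_pos'],o['tcp_rot'],o['wrist_force'],o['torque'])
E
```

```text
10.9 [-1.19991593e+01  7.51991510e+00 -6.01682682e-01  8.18690858e+01
 -4.17094210e-02  4.09450282e+01] [ 0.56116622 -0.11948306  0.10963175] [-1.79974601e+02  3.43706864e-02  1.27055817e+02] [-2.8780353  -1.50173569  4.35934297] [-0.49263337  0.74875438 -0.04446261]
```

Turned 60° with low torque. I carry on to the stop.

Request:
arm_command --pt "1 0 0 0 0 0 3" --pt "1 0 0 0 0 0 3" --pt "1 0 0 0 0 0 2" --pt "1 0 0 0 0 0 0"

```text
time: 11.4
ee_pos: [0.561, -0.1195, 0.1097]
tcp_rot: [-180.0, 0.0, 119.2]
wrist_force: [-3.9, -3.0, 6.3]
opening: 0.0085
```

```bash
python3 - <<'E'
from h import *
o=bot.get_obs();print(o['time'],o['ee_pos'],o['tcp_rot'],o['wrist_force'],o['torque'])
E
```

```text
11.4 [ 0.5610158  -0.11952943  0.10965175] [-1.79955752e+02  3.98315047e-02  1.19205633e+02] [-3.92167815 -2.95827563  6.26729706] [-0.65184556  1.05276502  0.69822464]
```

Torque jumped to 0.7 N m at about 68°, so the stop is reached. I ease off, release and lift.

Request:
arm_command --pt "1 0 0 0 0 0 -1.5" --pt "0 0 0 0 0 0 0" --pt "0 0 0 0 0 0 0" --pt "0 0 0 0 0 0 0" --pt "0 0 0 -2 0 0 0" --pt "0 0 0 -4 0 0 0" --pt "0 0 0 -5 0 0 0" --pt "0 -5 0 0 0 0 0" --pt "0 -5 0 0 0 0 0" --pt "0 0 0 0 0 0 0"

```text
time: 12.65
ee_pos: [0.6129, -0.2077, 0.2171]
tcp_rot: [-179.9, -0.1, 120.4]
wrist_force: [-0.6, 1.4, -0.6]
opening: 0.0425
```

```bash
python3 - <<'E'
from h import *
o=bot.get_obs();print(o['time'],o['ee_pos'],o['wrist_force'])
cs=bot.camera("side");a=cs["color"][100:220,190:340]
a=cv2.resize(a,None,fx=5,fy=5,interpolation=cv2.INTER_CUBIC)
save(np.clip(a*1.5,0,255).astype(np.uint8),"c7.png")
px=lambda P:((proj(cs,P)-[190,100]+.5)*5).round(1)
h=np.array([.561,-.119,.088]); t=np.radians(7-66); d=np.array([np.cos(t),np.sin(t),0])*.028
for z in(.012,.064):print(px(h+d+[0,0,z]),px(h-d+[0,0,z]))
E
```

```text
12.65 [ 0.61294646 -0.20771155  0.21707238] [-0.57802685  1.37811974 -0.63918929]
[312.1 340.5] [216.1 296.4]
[313.7 247.6] [213.8 204.3]
```

View pics/c7.png

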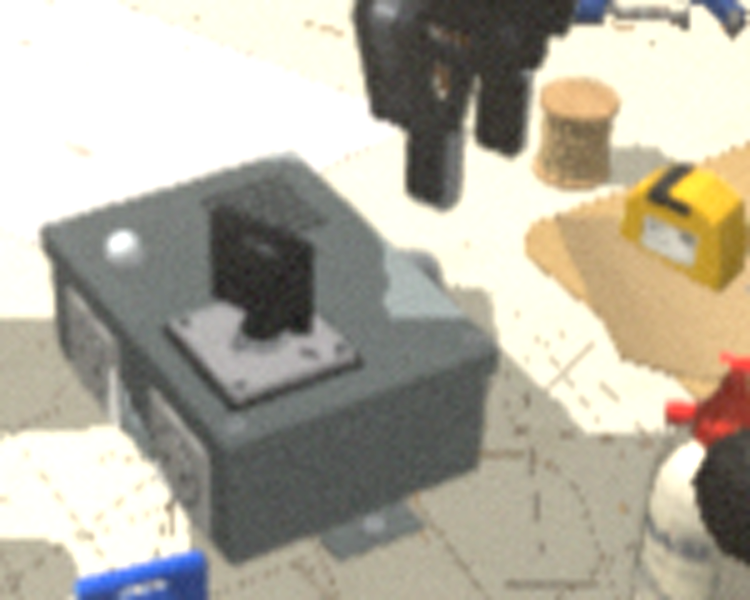

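```bash
python3 - <<'E'
from h import *
cs=bot.camera("side"); im=cs["color"]
g=cv2.cvtColor(im,cv2.COLOR_RGB2GRAY); m=(g[135:170,225:260]<48).astype(np.uint8)
n,l,st,ce=cv2.connectedComponentsWithStats(m); i=1+st[1:,4].argmax(); v,u=np.where(l==i)
print("bbox",u.min()+225,u.max()+226,v.min()+135,v.max()+136)
cols=[(x+225,135+v[u==x].min()) for x in range(u.min()+2,u.max()-1)]
print("top slope",np.polyfit(*zip(*cols),1))
h=np.array([.561,-.119,.088])
for k in(50,55,60,63,66,69):
    t=np.radians(6.8-k); d=np.array([np.cos(t),np.sin(t),0])*.028; n_=np.array([-np.sin(t),np.cos(t),0])*.00475
    a,b=proj(cs,h+d+n_+[0,0,.064]),proj(cs,h-d+n_+[0,0,.064]); print(k,a.round(1),b.round(1),"slope",((a-b)[1]/(a-b)[0]).round(3))
print(bot.get_obs()['time'])
E
```

```text
bbox 232 253 142 168
top slope [ 0.37990196 52.76960784]
50 [254.6 146.1] [231.4 140.9] slope 0.223
55 [254.3 146.7] [232.  140.4] slope 0.283
60 [254.  147.4] [232.7 139.9] slope 0.347
63 [253.8 147.7] [233.1 139.7] slope 0.389
66 [253.5 148.1] [233.6 139.4] slope 0.435
69 [253.2 148.4] [234.1 139.2] slope 0.484
12.75
```

```bash
python3 -c "
from h import *
print(bot.job_done(), bot.get_obs()['time'])"
```

```text
the job is handed in; nothing more can be done
the job is handed in; nothing more can be done
```

The black-handled key is in the switch with its collar on the face plate, turned clockwise to the stop and released. I handed the job in at about 12.8 s of the 42 s; the hand-in gives no verdict.

**Last checks:**
- **Seating:** the collar made contact at TCP height 0.1096 m with about 8 N, where I had calculated 0.1085 m.
- **Turn:** the hand turned about 68°, and the torque rose from near 0 to 0.7 N m at the end. That is well above the 0.08 N m friction, so I take it as the stop.
- **Final picture:** the key stands upright in the switch, the gripper is clear of everything, and the glue bottle is still standing.

**Disagreements:**
- **Key angle:** the slope of the handle's top edge in the picture gives about 62–63° (I put the error at about 3°). The hand's motion suggests 64–66°. Even allowing for the full play in the lugs, both are above the 0.93 rad needed.
- **Camera views:** the top and side cameras differed by about 3 mm. I aligned to the side camera, since it agreed with the arm.
- **Not confirmed:** I could not read the switch angle directly, and the lamp told me nothing, as it looked white before and after.

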